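Find the heavy side of a lathe wheel and hold it down

TASK

The grinding wheel on the dental bench lathe shakes because one side of it is heavier, and nothing on it shows which. Lift the loose steel hood off the wheel and stand it upright on the black bench mat, then turn the wheel by hand and let it roll to find its heavy side (the bearing drags, so from either side it stops short of its lowest point); finish pinching the wheel by its rim, still, with the heavy side straight down, so that the light spot on top can be marked. Keep hold of the wheel at the end, and leave the other things on the bench where they are.

Things in the scene. Friction and masses are not known exactly. Their poses are not given: they have to be found in the camera images.
- lathe: the bench lathe, fixed: a grey motor with one grinding wheel on its level spindle. Origin on the bench straight under the wheel's centre; x along the spindle from the motor out through the wheel's outer face, y level in the plane of the wheel, z up. The motor (90 mm across, top 165 mm above the bench) lies on the -x side, from 83 mm to 248 mm from the wheel's middle plane.
- wheel_axis (a point): the wheel's centre, on the spindle, 118 mm above the bench; axes as lathe. The wheel is a plain grey abrasive disc of radius 60 mm, 16 mm thick (8 mm either side along x). Steel flanges of radius 22 mm stand 6 mm out from both faces, with a nut on the outer one. A dark bar printed on the outer face's paper disc shows the turning but says nothing of the heavy side.
- rim_top (a point): top of the wheel's rim, fixed in space, 178 mm above the bench, 60 mm above the wheel's centre; axes as lathe. With the hood off, the rim can be pinched here from above, across its 16 mm thickness (along x), and the wheel turned by carrying the pinch round the wheel's centre. At least 45 degrees either side of the top is free for this.
- trough_rim (a point): middle of the mouth of the fixed lower half of the wheel guard, a steel trough round the lower half of the wheel, 62 mm (x) by 150 mm (y), its rim 106 mm above the bench, with locating lips inside it 6 mm higher. Axes as lathe.
- wheel (a joint): how far the wheel has turned, rad, unlimited; grows as the rim's top goes towards the lathe's -y; zero is arbitrary. Heavy side's pull 0.03 to 0.07 N m, bearing drag 0.02. Let go far from balance, it rolls slowly (1 to 5 s) towards heavy side down, but stops 15 to 40 degrees short, equally far from either side: half-way between the two stops is heavy side down. Elsewhere it stays put.
- heavy_point: a point fixed in the wheel a mere 0.1 mm from its centre, towards the heavy side: straight under the wheel's centre when the heavy side is straight down. It serves the judging only: it is too close to the centre for its reading to show which side it is on, and its axes mean nothing.
- hood: the loose upper half of the wheel guard: a steel hood open below, 62 mm (x) by 150 mm (y), 83 mm high, 0.3 kg, with a strap handle on top. Origin at the centre of its lower edge's plane; z up, y along its length. It starts standing on the trough's rim, its axes along the lathe's. Lift it straight up by 80 mm to clear the wheel.
- hood_handle (a point): middle of the hood handle's bar, 114 mm above the hood's lower edge: a black round bar 10 mm thick, running 56 mm along the hood's y, with 26 mm of free height under it. Axes as the hood.
- mat: the black rubber bench mat, fixed, 240 mm (x) by 300 mm (y), 3 mm thick. Origin under its centre, z up. The wax block lies on its corner at +x, +y.
- wax_block: small white block 45 x 34 x 12 mm, lying on a corner of the mat; a bystander. Origin under its centre.
- cast: plaster dental cast 50 x 62 mm, 29 mm high, beyond lathe and mat; a bystander. Origin under its centre.
- cast2: plaster dental cast like the other, to the right of the lathe; a bystander. Origin under its centre.
- jar: amber glass jar with black lid, 56 mm across, 70 mm high, right of the lathe; a bystander. Origin under its centre.
- cup: white cup 74 mm across, 90 mm high, left of the mat; a bystander. Origin under its centre.
- knife: plaster spatula 170 mm long lying between the robot and the mat; a bystander.
- pan: small stainless pan with a wide rim, about 196 x 128 mm, 103 mm high, at the right; a bystander. Origin under its centre.
- articulator: dental articulator, aluminium, 100 x 75 mm, 105 mm high, beyond the mat; a bystander. Origin under its centre.
Mind the look-alikes: they are no part of the job. Leave any pink look-alike of the hood alone.

How it is judged:
On the way, in this order (a step that is already met when the one before it is completed fails the run):
1. the hood is lifted clear of the wheel (z of hood in the frame of lathe above 0.17 m and contact force between hood and the fingers above 0.5 N), for 0.1 s.
2. the hood stands upright on the mat and is let go (contact force between hood and mat above 0.8 N and angle between hood's own z axis and vertical below 0.15 rad and contact force between hood and the arm below 0.05 N and contact force between hood and the fingers below 0.05 N and linear speed of hood below 0.03 m/s and x of hood in the frame of mat between -0.12 and 0.12 m and y of hood in the frame of mat between -0.15 and 0.15 m), for 0.2 s.
3. the wheel is turned by hand (contact force between the fingers and wheel above 0.5 N and (velocity of joint wheel above 0.08 rad/s or velocity of joint wheel below -0.08 rad/s)), for 0.1 s.
4. let go, the wheel rolls by itself (contact force between the fingers and wheel below 0.02 N and (velocity of joint wheel above 0.08 rad/s or velocity of joint wheel below -0.08 rad/s)), for 0.2 s.
At the end, for the whole second after the job is handed in: the hood stands upright (within 9 degrees) and untouched, its centre over the mat; the fingers grip the wheel with more than 2 N, the wheel is still and its heavy side is within 0.16 rad (9 degrees) of straight down; no bystander has moved 30 mm (all of step 2 and z of heavy_point in the frame of wheel_axis below -9.869e-05 m and contact force between the fingers and wheel above 2 N and velocity of joint wheel between -0.1 and 0.1 rad/s and distance of each of wax_block, cast, cast2, jar, cup, knife, pan, articulator from where it was at the start of the episode below 0.03 m); the arm keeps its last pose, push and grip.
It fails at once if the hood is tipped over or thrown (angle between hood's own z axis and vertical above 0.6 rad or linear speed of hood above 1.5 m/s).
It fails at once if a bystander is pushed out of its place (distance of any of wax_block, cast, cast2, jar, cup, knife, pan, articulator from where it was at the start of the episode above 0.04 m).
It also fails if it takes over 72 s, if anything falls off the work surface, if the arm or the gripper's body presses on something with over 40 N, if the wrist force passes 120 N, or if a joint passes its speed limit or range.

ROBOT

A 6-joint arm with a two-finger parallel gripper is mounted at the origin on the work surface. World frame = base frame: x ahead of the robot, y to its left, z up, the work surface at z = 0. Lengths are in m, angles in rad, forces in N, time in s.
With the tool pointing down it reaches from about 0.25 to 0.8 m from the base axis. Payload 3.9 kg.
Tool frame: the origin (TCP) lies midway between the tips of the shut fingers; the grasp point (between the pads) lies 19 mm behind it; z points along the fingers, y is the line along which they close (so a half turn about z gives the same grasp; the last joint's range is limited). The gripper opens to 85 mm and grips with 20 to 120 N. Pads are 22 mm wide; open, the fingers measure 114 mm over their backs; the gripper's body (76 mm by 85 mm) begins 54 mm behind the grasp point. The pads swing forward as they close: fully open they stand 13 mm farther back than shut.
Start: joints at [-1.342, 0.26, -0.138, 1.173, 0, 1.571], TCP at [0.119, -0.511, 0.231] pointing down, gripper open.
Joint ranges: [-2.78, 2.78], [-0.83, 1.72], [-1.28, 1.37], [-1.9, 2.12], [-1.57, 1.48], [-3.14, 3.14]. Speed limits (rad/s): [2.57, 2.57, 3.14, 3.14, 3.14, 3.14].

INTERFACE

Orientations are given as a unit quaternion [x, y, z, w].
In Python, from station import state, get_image, camera_info, finish_job gives the robot as it stands.
- The arm moves only by the tool drive_tool, never from a script. Its argument "motion" is a list of rows, each a list of 3 entries, a list of its own where there are three numbers: the turn, a rotation vector about the tool's x, y, z in units of 60 degrees (1.0 is 60 degrees), then the shift along the tool's x, y, z in units of 15 cm (1.0 is 15 cm), then the opening, from 0 (shut) to 1 (fully open). In form: [[[ax, ay, az], [tx, ty, tz], fingers], ...]. A call has 1 to 20 rows; each row shifts and turns the commanded pose from where the row before left it, along the tool's axes as they then stand; what a row does not reach is not made up. A row lasts 1/10 s, in which the tool goes at most 50 mm and 8.59 degrees, less where a joint would pass 70% of its speed; a pose out of reach is approached as far as the arm can. A call with a number of a shift or a turn outside -1 to 1 is refused whole. A call with a gripper value outside its range is refused whole. The fingers move at their own pace and stop on an object; "newtons" is the grip in N (left out, the last holds). Time passes only in rows, so rows that do not move let the fingers close. It gives the time, the measured TCP pose, the force, the opening and the grip force at its end, in the units of the state.
- state(): the state, without advancing time (a new reading comes with each control period).
- get_image(name): name is "scene" or "top" or "wrist"; returns the picture (384x512x3 uint8, blue, green, red); there is no depth.
- camera_info(name): a dict with "mtx" (3x3 intrinsics, pixels), "dist_coeffs" ([k1, k2, p1, p2, k3] as OpenCV has them; the pictures are not rectified), "extrinsics" (4x4, takes a point from camera to world coordinates). Camera axes: x right, y down, z forward; pixel columns grow to the right and rows downward; lengths in m; the calibration is good to about 2 mm. A picture is of the moment at which its call begins: read the wrist's pose just before it. camera_info takes no time and is no camera call; for the wrist camera it gives the pose at the moment of the call.
- finish_job(): hands the job in; it is judged then, once.
The state is a dict: "clock": time; "joint_pos": joint angles; "qvel": joint speeds; "joint_torque": joint torques, N m; "position": TCP position; "orientation": TCP orientation; "contact_force": force on the tool from outside, world axes, zero at the start; "ft_torque": the same for the moment, N m; "gripper_width": opening from 0.0 (shut) to 1.0 (fully open); "gripper_force": force on a finger pad.
Only numpy, scipy, OpenCV 4.12 (cv2) and the standard library are available. Lean on these libraries where they do the work, as an engineer would, in place of code of your own. Each camera call takes 0.05 s, during which the arm holds its last target. There are 200 camera calls.

## Working session

There is one attempt and no reset: what is moved stays moved. The work goes in short steps, Python scripts to look and compute and a tool call to move; the robot and the scene stay as the last step left them, time stands still between calls to the robot, and variables do not carry over. Pictures are saved under pics/ and viewed, at most 10 in all, crops included, and the job is handed in when it is done.

Besides the shell and the picture viewer there is one more tool, called after "Request:" as name(argument=value, ...) on one line, values as JSON. drive_tool: Moves the arm, as the interface text tells. Shifts and turns lie within -1 to 1; 1 stands for 15 cm of shift or 60 degrees of turn. Its arguments: {"type":"object","properties":{"motion":{"type":"array"},"newtons":{"type":"number"}},"required":["motion"]}

```bash
mkdir -p pics
python3 - <<'E'
from station import *
import cv2,numpy as np
a=get_image("scene");b=get_image("top")
cv2.imwrite("pics/scene0.png",a);cv2.imwrite("pics/top0.png",b)
for n in("scene","top","wrist"):
  c=camera_info(n);print(n,np.round(c["mtx"],1).tolist(),c["dist_coeffs"],np.round(c["extrinsics"],4).tolist())
print(state())
E
```

```text
scene [[490.5, 0.0, 253.6], [0.0, 490.5, 186.5], [0.0, 0.0, 1.0]] [0.07401349 0.         0.         0.         0.        ] [[0.2104, 0.6339, -0.7443, 1.8837], [0.9776, -0.1382, 0.1586, -0.284], [-0.0024, -0.761, -0.6488, 1.3502], [0.0, 0.0, 0.0, 1.0]]
top [[428.5, 0.0, 250.4], [0.0, 428.5, 192.6], [0.0, 0.0, 1.0]] [-0.01059897  0.          0.          0.          0.        ] [[0.0225, -0.9721, 0.2335, 0.1962], [-0.9997, -0.023, 0.0003, -0.0134], [0.0051, -0.2334, -0.9724, 1.4376], [0.0, 0.0, 0.0, 1.0]]
wrist [[342.1, 0.0, 252.9], [0.0, 342.1, 190.2], [0.0, 0.0, 1.0]] [-0.04029815  0.          0.          0.          0.        ] [[0.227, -0.9204, -0.3183, 0.201], [-0.9739, -0.2154, -0.0718, -0.4927], [-0.0025, 0.3263, -0.9453, 0.373], [0.0, 0.0, 0.0, 1.0]]
{'clock': 0.1, 'joint_pos': array([-1.34200901e+00,  2.60603679e-01, -1.39273968e-01,  1.17270253e+00,
       -3.66940143e-05,  1.57079505e+00]), 'qvel': array([-4.35062692e-05, -2.16761471e-03,  1.96828978e-03, -1.10934140e-03,
        2.32458239e-05,  4.47971553e-04]), 'joint_torque': array([ 8.96265174e-04, -4.06508160e+01,  2.54527688e+01,  1.01154327e-02,
       -1.63244754e-04, -1.09092281e-05]), 'position': array([ 0.11891356, -0.51070731,  0.230543  ]), 'orientation': array([ 9.93463708e-01,  1.14144933e-01, -1.20034631e-04, -8.84000769e-04]), 'contact_force': array([-0.61807022,  0.38579736, -0.78648271]), 'ft_torque': array([ 0.04841456,  0.0200324 , -0.00900532]), 'gripper_force': 0.0, 'gripper_width': 1.0011010746378692}
```

View pics/scene0.png

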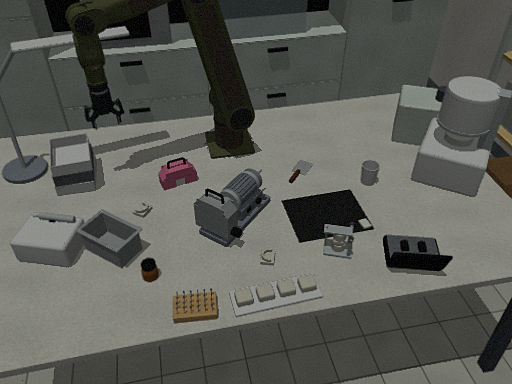

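View pics/top0.png

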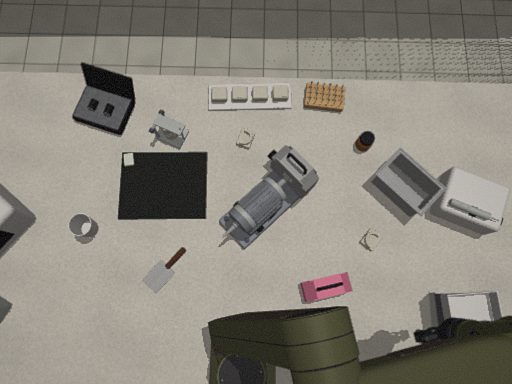

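The scene view shows the hood at about (210,215) beside its motor, with the pink decoy at (178,174). In the top view the hood's handle is near (297,162), the mat spans (120..207, 152..219), and the wax is at (128,159).

```bash
cat > h.py <<'E'
from station import *
import cv2,numpy as np
from scipy.spatial.transform import Rotation as R
def ray(n,px,c=None):
    c=c or camera_info(n);E=np.array(c["extrinsics"])
    u=cv2.undistortPoints(np.array(px,float).reshape(-1,1,2),np.array(c["mtx"]),np.array(c["dist_coeffs"])).reshape(-1,2)
    return E[:3,3],np.c_[u,np.ones(len(u))]@E[:3,:3].T
def onz(n,px,z,c=None):
    o,d=ray(n,px,c);return o+d*((z-o[2])/d[:,2])[:,None]
def proj(n,P,c=None):
    c=c or camera_info(n);E=np.linalg.inv(np.array(c["extrinsics"]))
    return cv2.projectPoints(np.array(P,float).reshape(-1,1,3),cv2.Rodrigues(E[:3,:3])[0],E[:3,3],np.array(c["mtx"]),np.array(c["dist_coeffs"]))[0].reshape(-1,2)
def tool(dp,q=None):
    "world shift -> tool units"
    q=state()["orientation"] if q is None else q
    return R.from_quat(q).inv().apply(dp)/0.15
E
python3 - <<'E'
from h import *
b=cv2.imread("pics/top0.png")
cv2.imwrite("pics/topc.png",cv2.resize(b[135:255,205:335],None,fx=4.6,fy=4.6,interpolation=cv2.INTER_CUBIC))
m=(b.max(2)<25).astype(np.uint8)
n,l,s,c=cv2.connectedComponentsWithStats(m)
for i in range(1,n):
  if 40<s[i,4]<8000 and s[i,1]>60 and s[i,1]<230: print(s[i],c[i])
i=l[185,165];cn=cv2.findContours((l==i).astype(np.uint8),0,2)[0]
r=cv2.minAreaRect(max(cn,key=len));print(r,onz("top",cv2.boxPoints(r),.003).round(3).tolist())
print(onz("top",[[297,162],[165,185],[128,159],[300,293]],.0).round(3).tolist(), onz("top",[[297,162]],.22))
E
```

```text
[ 82  64  52  70 820] [109.89146341  88.23536585]
((255.5, 191.5), (383.0, 511.0), 90.0) [[1.284, 0.973, 0.003], [1.337, -1.012, 0.003], [-0.054, -0.844, 0.003], [-0.088, 0.754, 0.003]]
[[0.656, -0.174, 0.0], [0.562, 0.283, 0.0], [0.653, 0.42, 0.0], [0.208, -0.183, 0.0]] [[ 0.58555072 -0.14970064  0.22      ]]
```

View pics/topc.png

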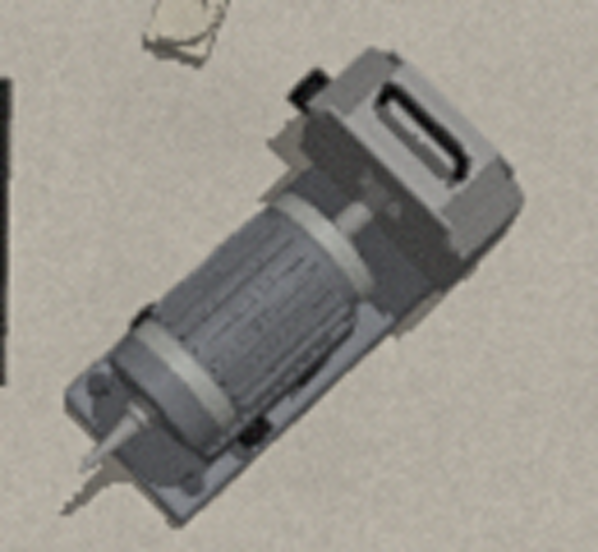

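The crop shows the black handle bar from about (385,88) to (462,160), with the motor to its lower left.

Run:
```python
from h import *
e=np.array([[385,88],[462,158],[424,121]])/4.6+[205,135]
P=onz("top",e,.22);print(P.round(4),np.linalg.norm(P[0]-P[1]))
# motor axis: top ridge ends approx, z=.165
m=np.array([[330,228],[165,375]])/4.6+[205,135]
Q=onz("top",m,.15);print(Q.round(4))
for a in(P[0]-P[1],Q[0]-Q[1]):print(np.degrees(np.arctan2(a[1],a[0])))
b=cv2.imread("pics/top0.png")
mm=(b.max(2)<22).astype(np.uint8);mm[:140]=0;mm[230:]=0;mm[:,:105]=0;mm[:,212:]=0
r=cv2.minAreaRect(cv2.findNonZero(mm));B=onz("top",cv2.boxPoints(r),.003);print(r,B.round(3).tolist(),B.mean(0))
s=state();print(R.from_quat(s["orientation"]).as_matrix().round(3).tolist())
Rm=R.from_quat(s["orientation"]).as_matrix();C=np.array(camera_info("wrist")["extrinsics"])
print("cam in tool",(Rm.T@(C[:3,3]-s["position"])).round(3),(Rm.T@C[:3,:3]).round(3).tolist())
```

```text
[[ 0.6096 -0.1249  0.22  ]
 [ 0.5634 -0.1746  0.22  ]
 [ 0.5877 -0.1502  0.22  ]] 0.06786083379716702
[[ 0.5331 -0.0944  0.15  ]
 [ 0.4298  0.0142  0.15  ]]
47.08317694734192
-46.42955138616082
((163.0, 185.5), (82.0, 63.0), 0.0) [[0.445, 0.421, 0.003], [0.67, 0.442, 0.003], [0.677, 0.153, 0.003], [0.452, 0.142, 0.003]] [0.56082584 0.28947742 0.003     ]
[[0.974, 0.227, -0.0], [0.227, -0.974, 0.002], [-0.0, -0.002, -1.0]]
cam in tool [ 0.084  0.001 -0.142] [[0.0, -0.945, -0.326], [1.0, 0.0, -0.001], [0.001, -0.326, 0.945]]
```

Request:
drive_tool(motion=[[[0,0,-0.1396],[0,0,-0.2],1],[[0,0,-0.1396],[0,0,-0.2],1],[[0,0,-0.1396],[0,0,-0.2],1],[[0,0,-0.1396],[0,0,-0.2],1],[[0,0,0],[0.2433,0.0388,0],1],[[0,0,0],[0.2433,0.0388,0],1],[[0,0,0],[0.2433,0.0388,0],1],[[0,0,0],[0.2433,0.0388,0],1],[[0,0,0],[0.2433,0.0388,0],1],[[0,0,0],[0.2433,0.0388,0],1],[[0,0,0],[0.2433,0.0388,0],1],[[0,0,0],[0.2433,0.0388,0],1],[[0,0,0],[0.2433,0.0388,0],1],[[0,0,0],[0.2433,0.0388,0],1],[[0,0,0],[0.2433,0.0388,0],1],[[0,0,0],[0.2433,0.0388,0],1],[[0,0,0],[0.2433,0.0388,0],1],[[0,0,0],[0.2433,0.0388,0],1],[[0,0,0],[0.2433,0.0388,0],1],[[0,0,0],[0.2433,0.0388,0],1]], newtons=60)

```text
clock: 2.1
position: [0.5887, -0.1498, 0.3507]
orientation: [0.918, 0.396, -0.0, -0.0]
contact_force: [-0.2, -0.5, -0.2]
gripper_width: 1.001
gripper_force: 0.0
```

Run:
```python
from h import *
s=state();c=camera_info("wrist");a=get_image("wrist");cv2.imwrite("pics/w1.png",a)
print(s["clock"],s["position"],R.from_quat(s["orientation"]).as_matrix().round(3).tolist(),s["joint_pos"].round(2))
print(proj("wrist",[[.5877,-.1502,.22],[.6096,-.1249,.22],[.5634,-.1746,.22]],c))
```

```text
2.1 [ 0.5887236  -0.14975188  0.35074964] [[0.687, 0.727, -0.001], [0.727, -0.687, 0.0], [-0.001, -0.001, -1.0]] [-0.25  0.4   0.38  1.55 -0.    2.08]
[[251.92877663 179.31791013]
 [250.0883152  139.60575464]
 [250.91480129 217.19633332]]
```

View pics/w1.png

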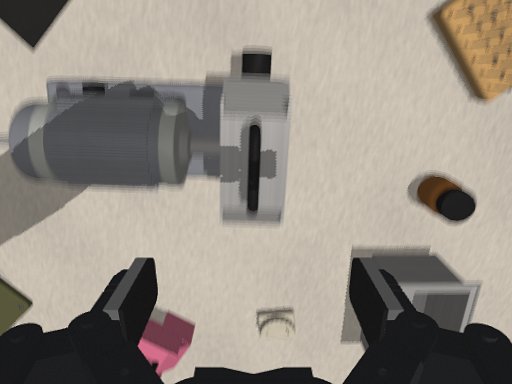

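The wrist view shows the handle as a dark vertical bar at u≈254, v≈125..210, well lined up with the gripper. I'll measure it with a mask.

Run:
```python
from h import *
s=state();c=camera_info("wrist");a=get_image("wrist");print(s["position"])
m=(a.max(2)<40).astype(np.uint8);m[:100]=0;m[230:]=0;m[:,:225]=0;m[:,285:]=0
n,l,st,ce=cv2.connectedComponentsWithStats(m)
i=1+st[1:,4].argmax();r=cv2.minAreaRect(cv2.findNonZero((l==i).astype(np.uint8)));print(st[i],r)
B=cv2.boxPoints(r);B=B[B[:,1].argsort()];P=onz("wrist",[B[:2].mean(0),B[2:].mean(0),r[0]],.22,c)
d=P[0]-P[1];print(P,np.linalg.norm(d),np.degrees(np.arctan2(d[1],d[0])))
print(tool(P[2]-s["position"]))
```

```text
[ 0.59310095 -0.14609056  0.34930433]
[246 134  13  93 961] ((252.1671142578125, 179.9876708984375), (10.918439865112305, 92.196044921875), 2.12109637260437)
[[ 0.61970489 -0.11926698  0.22      ]
 [ 0.56265334 -0.17592323  0.22      ]
 [ 0.59246073 -0.1463233   0.22      ]] 0.08040404617113361 44.800814812010834
[-4.52045664e-03 -4.09523226e-04  8.62028892e-01]
```

Request:
drive_tool(motion=[[[0,0,0.01],[-0.002,0,0.2],1],[[0,0,0.01],[-0.002,0,0.2],1],[[0,0,0],[0,0,0.2],0.6],[[0,0,0],[0,0,0.2],0.6],[[0,0,0],[0,0,0.187],0.6],[[0,0,0],[0,0,0],0.6],[[0,0,0],[0,0,0],0],[[0,0,0],[0,0,0],0],[[0,0,0],[0,0,0],0],[[0,0,0],[0,0,0],0],[[0,0,0],[0,0,0],0],[[0,0,0],[0,0,0],0]], newtons=80)

```text
clock: 3.4
position: [0.5883, -0.1515, 0.2054]
orientation: [0.923, 0.386, 0.001, 0.001]
contact_force: [-2.4, 0.5, 6.0]
gripper_width: 0.083
gripper_force: 78.2
```

Request:
drive_tool(motion=[[[0,0,0],[0,0,-0.1],0],[[0,0,0],[0,0,-0.15],0],[[0,0,0],[0,0,-0.15],0],[[0,0,0],[0,0,-0.15],0],[[0,0,0],[0,0,-0.15],0],[[0,0,0],[0,0,-0.05],0],[[0,0,0],[0,0,0],0],[[0,0,0],[0,0,0],0]])

```text
clock: 4.2
position: [0.5871, -0.1513, 0.3146]
orientation: [0.922, 0.386, -0.001, -0.0]
contact_force: [0.5, 0.2, -2.9]
gripper_width: 0.08
gripper_force: 78.6
```

Run:
```python
from h import *
s=state();print(s["position"],s["gripper_width"],s["contact_force"],R.from_quat(s["orientation"]).as_matrix().round(3).tolist(),s["joint_pos"].round(2))
a=get_image("top");cv2.imwrite("pics/t2.png",np.hstack([a[100:270,90:350],get_image("scene")[100:270,120:380]]))
```

```text
[ 0.58710084 -0.15127022  0.31456634] 0.08042252242419068 [ 0.53253094  0.20661554 -2.89918137] [[0.702, 0.712, -0.002], [0.712, -0.702, 0.0], [-0.001, -0.001, -1.0]] [-0.25  0.39  0.27  1.45 -0.    2.1 ]
```

View pics/t2.png

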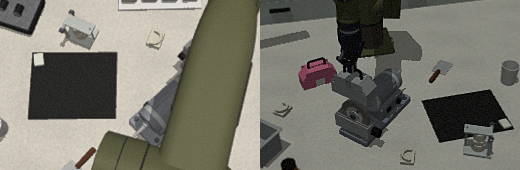

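The hood has come off cleanly: the wheel is bare in the scene view and the wrist shows 2.9 N. Next I carry it to the mat.

Request:
drive_tool(motion=[[[0,0,0],[0.062,-0.0766,0],0],[[0,0,0],[0.062,-0.0766,0],0],[[0,0,0],[0.1236,-0.1533,0],0],[[0,0,0],[0.1236,-0.1533,0],0],[[0,0,0],[0.1236,-0.1533,0],0],[[0,0,0],[0.1236,-0.1533,0],0],[[0,0,0],[0.1236,-0.1533,0],0],[[0,0,0],[0.1236,-0.1533,0],0],[[0,0,0],[0.1236,-0.1533,0],0],[[0,0,0],[0.1236,-0.1533,0],0],[[0,0,0],[0.1236,-0.1533,0],0],[[0,0,0],[0.1236,-0.1533,0],0],[[0,0,0],[0.1236,-0.1533,0],0],[[0,0,0],[0.1236,-0.1533,0],0],[[0,0,0],[0.062,-0.0766,0],0],[[0,0,0],[0.062,-0.0766,0],0],[[0,0,0],[0,0,0.1],0],[[0,0,0],[0,0,0.2],0],[[0,0,0],[0,0,0.2],0],[[0,0,0],[0,0,0.2],0]])

```text
clock: 6.3
position: [0.5403, 0.2594, 0.2099]
orientation: [0.923, 0.386, 0.0, 0.0]
contact_force: [1.3, 0.7, -2.5]
gripper_width: 0.082
gripper_force: 78.6
```

Request:
drive_tool(motion=[[[0,0,0],[0,0,0.2],0],[[0,0,0],[0,0,0.2],0],[[0,0,0],[0,0,0.12],0],[[0,0,0],[0,0,0.06],0],[[0,0,0],[0,0,0.0],0],[[0,0,0],[0,0,0.0],0]])

```text
clock: 6.9
position: [0.5412, 0.2598, 0.1247]
orientation: [0.923, 0.386, 0.001, 0.0]
contact_force: [0.6, 0.3, -2.1]
gripper_width: 0.077
gripper_force: 78.4
```

Request:
drive_tool(motion=[[[0,0,0],[0,0,0.07],0],[[0,0,0],[0,0,0.04],0],[[0,0,0],[0,0,0.02],0],[[0,0,0],[0,0,0.01],0],[[0,0,0],[0,0,0.0],0],[[0,0,0],[0,0,0.0],0]])

```text
clock: 7.5
position: [0.5408, 0.2597, 0.1029]
orientation: [0.922, 0.386, 0.0, 0.0]
contact_force: [-0.2, -0.3, -2.0]
gripper_width: 0.081
gripper_force: 78.8
```

Request:
drive_tool(motion=[[[0,0,0],[0,0,0.012],0],[[0,0,0],[0,0,0.0],0],[[0,0,0],[0,0,0.012],0],[[0,0,0],[0,0,0.0],0]])

```text
clock: 7.9
position: [0.5402, 0.2604, 0.1023]
orientation: [0.922, 0.386, 0.001, -0.001]
contact_force: [-6.7, -0.3, 15.4]
gripper_width: 0.078
gripper_force: 80.7
```

Request:
drive_tool(motion=[[[0,0,0],[0,0,-0.01],0],[[0,0,0],[0,0,0],0.7],[[0,0,0],[0,0,0],0.7],[[0,0,0],[0,0,0],0.7],[[0,0,0],[0,0,0],0.7],[[0,0,0],[0,0,-0.08],0.7],[[0,0,0],[0,0,-0.15],0.7],[[0,0,0],[0,0,-0.3],0.7],[[0,0,0],[0,0,-0.3],0.7],[[0,0,0],[0,0,-0.3],0.7],[[0,0,0],[0,0,-0.3],0.7],[[0,0,0],[0,0,-0.2],0.7],[[0,0,0],[0,0,0],0.7],[[0,0,0],[0,0,0],0.7]])

```text
clock: 9.3
position: [0.5409, 0.2597, 0.3464]
orientation: [0.923, 0.386, 0.001, -0.0]
contact_force: [0.3, 0.0, -1.5]
gripper_width: 0.699
gripper_force: 0.0
```

Run:
```python
from h import *
s=state();print(s["position"],s["contact_force"],s["joint_pos"].round(2))
a=get_image("top");b=get_image("scene");cv2.imwrite("pics/t3full.png",a);cv2.imwrite("pics/s3full.png",b)
cv2.imwrite("pics/t3.png",cv2.resize(np.hstack([a[110:250,90:350],b[140:280,130:390]]),None,fx=1.5,fy=1.5))
```

```text
[0.54090313 0.25973506 0.34638181] [ 0.27315308  0.03377299 -1.53700255] [ 0.45  0.38  0.33  1.52 -0.    2.8 ]
```

View pics/t3.png

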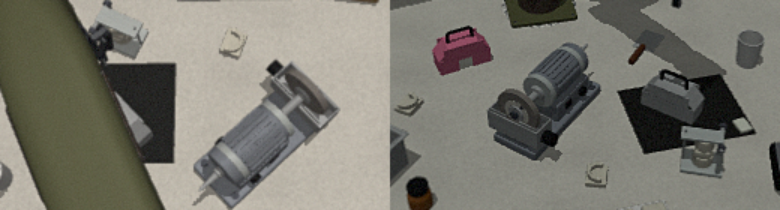

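The hood stands upright on the mat. Returning above the wheel.

Request:
drive_tool(motion=[[[0,0,0],[-0.1236,0.1533,0],0.7],[[0,0,0],[-0.1576,0.1952,0],0.7],[[0,0,0],[-0.1607,0.1993,0],0.7],[[0,0,0],[-0.1607,0.1993,0],0.7],[[0,0,0],[-0.1607,0.1993,0],0.7],[[0,0,0],[-0.1607,0.1993,0],0.7],[[0,0,0],[-0.1607,0.1993,0],0.7],[[0,0,0],[-0.1607,0.1993,0],0.7],[[0,0,0],[-0.1607,0.1993,0],0.7],[[0,0,0],[-0.1607,0.1993,0],0.7],[[0,0,0],[-0.1607,0.1993,0],0.7],[[0,0,0],[0,0,0],0.7],[[0,0,0],[0,0,0],0.7],[[0,0,0],[0,0,0],0.7]])

```text
clock: 10.8
position: [0.5869, -0.1497, 0.3442]
orientation: [0.922, 0.386, -0.001, -0.001]
contact_force: [0.2, -0.3, -0.5]
gripper_width: 0.7
gripper_force: 0.0
```

Run:
```python
from h import *
s=state();c=camera_info("wrist");a=get_image("wrist");print(s["position"],s["joint_pos"].round(2),R.from_quat(s["orientation"]).as_matrix().round(4).tolist())
cv2.imwrite("pics/w4full.png",a);cv2.imwrite("pics/w4.png",cv2.resize(a[30:270,130:390],None,fx=2.3,fy=2.3))
y=np.array([.702,.712,0]);C=np.array([.588,-.1505,.118])
print(proj("wrist",[C+[0,0,.06],C+.06*y,C-.06*y,C+.075*y-[0,0,.012],C-.075*y-[0,0,.012]],c))
```

```text
[ 0.58685774 -0.14974386  0.34417561] [-0.25  0.4   0.35  1.53  0.    2.1 ] [[0.7016, 0.7126, -0.0021], [0.7126, -0.7016, 0.001], [-0.0008, -0.0022, -1.0]]
[[254.23959166 166.7472551 ]
 [254.33980978  96.16415698]
 [254.10454344 203.40714008]
 [254.36302265  80.92922456]
 [254.07827926 211.41456485]]
```

View pics/w4.png

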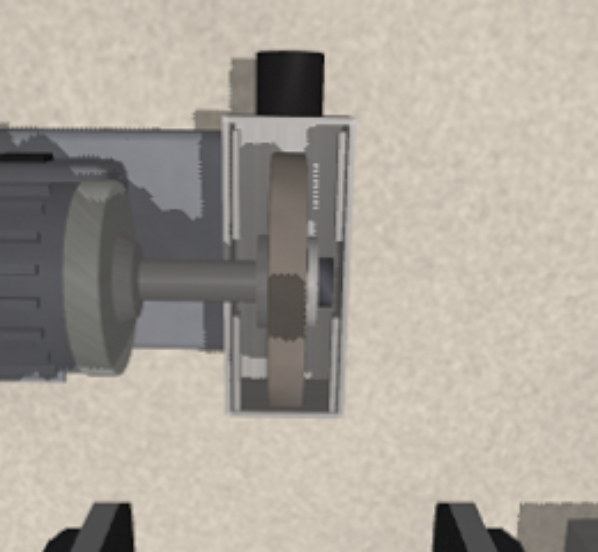

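The wrist view shows the bare wheel at u≈255, with the trough rim edges at v≈80 and 211. Those agree with my model to about 1 mm (predicted 80.9 and 211.4). Next I move to a pose that looks obliquely at the outer face.

Request:
drive_tool(motion=[[[0,0,0.013],[0.0143,0.119,0.1],0.5],[[0,0,0],[0.0143,0.119,0.2],0.5],[[0,0,0],[0.0143,0.119,0.2],0.5],[[0,0,0],[0.0143,0.119,0.2],0.5],[[0,0,0],[0,0,0.13],0.5],[[0.1167,0,0],[0,0,0],0.5],[[0.1167,0,0],[0,0,0],0.5],[[0.1167,0,0],[0,0,0],0.5],[[0.1167,0,0],[0,0,0],0.5],[[0.1167,0,0],[0,0,0],0.5],[[0,0,0],[0,0,0],0.5],[[0,0,0],[0,0,0],0.5]])

```text
clock: 12.05
position: [0.6279, -0.1863, 0.2086]
orientation: [0.889, 0.364, -0.102, -0.257]
contact_force: [0.7, 0.1, 0.6]
gripper_width: 0.502
gripper_force: 0.0
```

```bash
cat >> h.py <<'E'
C=np.array([.589,-.1503,.118]);yaw=np.radians(44.8)
ly=np.array([np.cos(yaw),np.sin(yaw),0]);lx=np.array([np.sin(yaw),-np.cos(yaw),0])
def face(a,c,S=5):
    "rectified outer face: 1 px = 1/S mm; right=+y, up=+z; origin at centre; 80 mm half size"
    src=np.array([[-60,-20],[60,-20],[60,60],[-60,60]],float)
    P=[C+.008*lx+.001*(p[0]*ly+p[1]*np.array([0,0,1])) for p in src]
    p=proj("wrist",P,c).astype(np.float32)
    d=np.float32([[ (70+s[0])*S,(70-s[1])*S] for s in src])
    return cv2.warpPerspective(a,cv2.getPerspectiveTransform(p,d),(140*S,100*S))
E
python3 - <<'E'
from h import *
s=state();c=camera_info("wrist");a=get_image("wrist");print(s["position"],s["joint_pos"].round(2),R.from_quat(s["orientation"]).as_matrix().round(3).tolist())
cv2.imwrite("pics/w5full.png",a);f=face(a,c,3);cv2.imwrite("pics/w5.png",np.vstack([np.hstack([a[60:330,100:400],np.zeros((270,120,3),np.uint8)]),f]))
print(f.shape)
E
```

```text
[ 0.62785587 -0.18634841  0.2085845 ] [-0.39  1.02  1.04  2.12  0.21  1.91] [[0.714, 0.595, -0.369], [0.7, -0.603, 0.383], [0.006, -0.532, -0.847]]
(300, 420, 3)
```

View pics/w5.png

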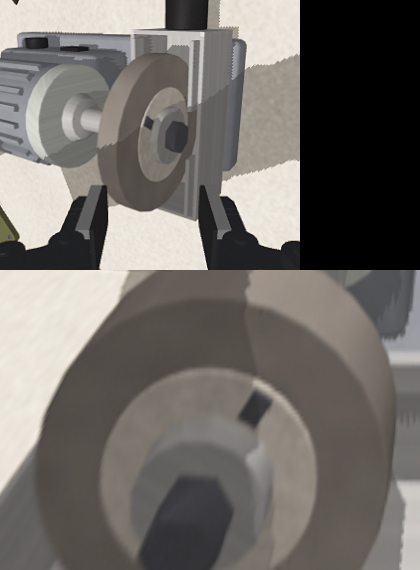

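The rectified face shows the dark printed bar on the paper disc (radius 22 to 36 mm) at about (255,135) in the lower panel. That puts the bar about 31° from the top towards +y. I'll write a small planner for the rows.

```bash
cat >> h.py <<'E'
Z=np.array([0,0,1.])
def pose(rho,al,be=0,off=(0,0,0)):
    "TCP rho from wheel centre at angle al (deg, to +y), tool z to the centre; be: lean to +x; off in lathe axes"
    R0=R.from_matrix(np.c_[ly,lx,-Z])*R.from_rotvec([0,-np.radians(al),0])*R.from_rotvec([np.radians(be),0,0])
    a=np.radians(al);return C+rho*(np.sin(a)*ly+np.cos(a)*Z)+np.c_[ly,lx,Z]@np.array(off),R0
def rows(p0,R0,p1,R1,n):
    rv=(R0.inv()*R1).as_rotvec()/n;out=[]
    for i in range(n):
        Ri=R0*R.from_rotvec(rv*i);out.append((rv/np.radians(60)).round(4).tolist()+(Ri.inv().apply((p1-p0)/n)/.15).round(4).tolist())
    return out
def now():
    s=state();return s["position"],R.from_quat(s["orientation"])
def bar(a,c,S=5):
    f=cv2.cvtColor(face(a,c,S),cv2.COLOR_BGR2GRAY);v,u=np.mgrid[:f.shape[0],:f.shape[1]]
    y=u/S-70;z=70-v/S;r=np.hypot(y,z);m=((r>25)&(r<34)&(f<70)).astype(np.uint8)
    n,l,st,ce=cv2.connectedComponentsWithStats(m)
    return sorted([(int(st[i,4]),round(float(np.degrees(np.arctan2(ce[i][0]/S-70,70-ce[i][1]/S))),1),int(f[l==i].mean())) for i in range(1,n) if st[i,4]>150],reverse=True)
E
python3 - <<'E'
from h import *
a=get_image("wrist");c=camera_info("wrist");print(bar(a,c))
p,q=now();A=pose(.13,0);B=pose(.13,45)
for r in rows(p,q,*A,5):print(r)
B6=pose(.13,7.5);print(rows(*A,*B6,1)); print(A[0],B[0],pose(.035,45)[0])
E
```

```text
[(4649, -153.5, 51), (1308, 31.3, 55)]
[-0.1064, -0.0018, -0.0007, -0.0032, -0.0855, -0.0041]
[-0.1064, -0.0018, -0.0007, -0.0032, -0.0845, -0.0136]
[-0.1064, -0.0018, -0.0007, -0.0031, -0.0825, -0.0229]
[-0.1064, -0.0018, -0.0007, -0.0031, -0.0794, -0.0319]
[-0.1064, -0.0018, -0.0007, -0.0031, -0.0754, -0.0405]
[[0.0, -0.125, 0.0, 0.1131, -0.0, 0.0074]]
[ 0.589  -0.1503  0.248 ] [ 0.6542265  -0.08552729  0.20992388] [ 0.60656098 -0.13286119  0.14274874]
```

Request:
drive_tool(motion=[[[-0.1064,-0.002,0],[-0.003,-0.0855,-0.02],0.5],[[-0.1064,-0.002,0],[-0.003,-0.0845,-0.03],0.5],[[-0.1064,-0.002,0],[-0.003,-0.0825,-0.023],0.5],[[-0.1064,-0.002,0],[-0.003,-0.0794,-0.02],0.5],[[-0.1064,-0.002,0],[-0.003,-0.0754,-0.02],0.5],[[0,-0.125,0],[0.113,0,0.0074],0.5],[[0,-0.125,0],[0.113,0,0.0074],0.5],[[0,-0.125,0],[0.113,0,0.0074],0.5],[[0,-0.125,0],[0.113,0,0.0074],0.5],[[0,-0.125,0],[0.113,0,0.0074],0.5],[[0,-0.125,0],[0.113,0,0.0074],0.5],[[0,0,0],[0,0,0],0.5],[[0,0,0],[0,0,0],0.5]], newtons=25)

```text
clock: 13.45
position: [0.6443, -0.0912, 0.1986]
orientation: [0.853, 0.358, -0.353, 0.139]
contact_force: [-0.5, -0.4, 0.6]
gripper_width: 0.501
gripper_force: 0.0
```

Run:
```python
from h import *
p,q=now();T=pose(.13,45);print(p-T[0],np.degrees((q.inv()*T[1]).as_rotvec()),state()["joint_pos"].round(2))
for r in rows(p,q,*T,1)+rows(p,q,*pose(.035,45),4):print(r)
```

```text
[-0.00992674 -0.00564773 -0.01129736] [-0.3416781  -0.43789042  0.88163447] [ 0.08  1.05  0.94  2.12 -0.46  2.59]
[-0.0057, -0.0073, 0.0147, -0.0008, 0.0193, -0.1053]
[-0.0014, -0.0018, 0.0037, -0.0014, 0.0058, 0.132]
[-0.0014, -0.0018, 0.0037, -0.0011, 0.0056, 0.132]
[-0.0014, -0.0018, 0.0037, -0.0009, 0.0054, 0.132]
[-0.0014, -0.0018, 0.0037, -0.0006, 0.0052, 0.132]
```

Request:
drive_tool(motion=[[[0,0.03,0.0147],[-0.003,0.006,0.132],0.5],[[0,0.03,0],[-0.001,0.006,0.132],0.5],[[0,0,0],[-0.001,0.006,0.132],0.5],[[0,0,0],[-0.001,0.005,0.132],0.5],[[0,0,0],[0,0,0],0.5],[[0,0,0],[0,0,0],0.5]])

```text
clock: 14.05
position: [0.6085, -0.1335, 0.1454]
orientation: [0.869, 0.353, -0.321, 0.131]
contact_force: [0.7, 0.3, -0.9]
gripper_width: 0.5
gripper_force: 0.0
```

Run:
```python
from h import *
s=state();p,q=now();T=pose(.035,42);D=np.c_[ly,lx,Z].T@(p-C)*1e3;print(D,np.hypot(D[0],D[2]),np.degrees(np.arctan2(D[0],D[2])),np.degrees((q.inv()*T[1]).as_rotvec()),s["joint_pos"].round(2),s["contact_force"])
```

```text
[25.70171572  1.85665864 27.367604  ] 37.5441598625518 43.202030176912565 [-0.28177491 -1.36934246 -0.4140696 ] [ 0.02  0.89  0.52  1.75 -0.46  2.52] [ 0.70792163  0.26926908 -0.8812339 ]
```

Request:
drive_tool(motion=[[[0,0,0],[0,-0.012,0],0],[[0,0,0],[0,0,0],0],[[0,0,0],[0,0,0],0],[[0,0,0],[0,0,0],0],[[0,0.06,0],[-0.0155,0,0.001],0],[[0,0.117,0],[-0.0305,0,0.002],0],[[0,0.117,0],[-0.0305,0,0.002],0],[[0,0.117,0],[-0.0305,0,0.002],0],[[0,0.117,0],[-0.0305,0,0.002],0],[[0,0.117,0],[-0.0305,0,0.002],0],[[0,0.117,0],[-0.0305,0,0.002],0],[[0,0.117,0],[-0.0305,0,0.002],0],[[0,0.117,0],[-0.0305,0,0.002],0],[[0,0.117,0],[-0.0305,0,0.002],0],[[0,0.117,0],[-0.0305,0,0.002],0],[[0,0.117,0],[-0.0305,0,0.002],0],[[0,0.06,0],[-0.0155,0,0.001],0],[[0,0,0],[0,0,0],0]])

```text
clock: 15.85
position: [0.571, -0.1668, 0.1411]
orientation: [0.859, 0.349, 0.346, -0.143]
contact_force: [-14.4, -3.0, 17.9]
gripper_width: 0.178
gripper_force: 31.5
```

```bash
cat >> h.py <<'E'
def where():
    s=state();p,q=now();D=np.c_[ly,lx,Z].T@(p-C)*1e3;z=np.c_[ly,lx,Z].T@q.as_matrix()[:,2]
    print("t",round(s["clock"],2),"TCP lathe mm",D.round(1),"rho",np.hypot(D[0],D[2]).round(1),"al",np.degrees(np.arctan2(D[0],D[2])).round(1),"tilt",np.degrees(np.arctan2(-z[0],-z[2])).round(1),"lean",np.degrees(np.arcsin(-z[1])).round(1),s["joint_pos"].round(2),s["contact_force"].round(1),s["gripper_width"],s["gripper_force"])
E
python3 - <<'E'
from h import *
where()
a=get_image("wrist");c=camera_info("wrist");print(bar(a,c))
E
```

```text
t 15.85 TCP lathe mm [-24.4  -0.9  23.1] rho 33.6 al -46.5 tilt -43.9 lean -0.2 [-0.66  0.38 -0.48  0.59  0.76  1.76] [-14.4  -3.   17.9] 0.17842004401766126 31.45140677690506
[]
```

Run:
```python
from h import *
O=pose(0,0,31,(.002,.062,.095))
for r in rows(*pose(.128,-45),*O,9):print(r)
```

```text
[0.0544, -0.0812, 0.0225, 0.0508, 0.0459, 0.0461]
[0.0544, -0.0812, 0.0225, 0.0555, 0.0471, 0.0389]
[0.0544, -0.0812, 0.0225, 0.0596, 0.0477, 0.0313]
[0.0544, -0.0812, 0.0225, 0.0631, 0.0478, 0.0234]
[0.0544, -0.0812, 0.0225, 0.0659, 0.0474, 0.0152]
[0.0544, -0.0812, 0.0225, 0.0679, 0.0465, 0.0068]
[0.0544, -0.0812, 0.0225, 0.0692, 0.045, -0.0017]
[0.0544, -0.0812, 0.0225, 0.0697, 0.043, -0.0101]
[0.0544, -0.0812, 0.0225, 0.0695, 0.0406, -0.0184]
```

Request:
drive_tool(motion=[[[0,0,0],[0,0,0],0.55],[[0,0,0],[0,0,0],0.55],[[0,0,0],[0,0,-0.05],0.55],[[0,0,0],[0,0,-0.2],0.55],[[0,0,0],[0,0,-0.2],0.55],[[0,0,0],[0,0,-0.18],0.55]])

```text
clock: 16.5
position: [0.5249, -0.2125, 0.2083]
orientation: [0.86, 0.351, 0.343, -0.141]
contact_force: [0.4, 0.7, -0.0]
gripper_width: 0.551
gripper_force: 0.0
```

Request:
drive_tool(motion=[[[0.054,-0.081,0.022],[0.051,0.046,0.046],0.5],[[0.054,-0.081,0.022],[0.0555,0.047,0.039],0.5],[[0.054,-0.081,0.022],[0.06,0.048,0.031],0.5],[[0.054,-0.081,0.022],[0.063,0.048,0.023],0.5],[[0.054,-0.081,0.022],[0.066,0.047,0.015],0.5],[[0.054,-0.081,0.022],[0.068,0.0465,0.007],0.5],[[0.054,-0.081,0.022],[0.069,0.045,-0.002],0.5],[[0.054,-0.081,0.022],[0.07,0.043,-0.01],0.5],[[0.054,-0.081,0.022],[0.07,0.041,-0.018],0.5],[[0,0,0],[0,0,0],0.5],[[0,0,0],[0,0,0],0.5]])

```text
clock: 17.6
position: [0.632, -0.1912, 0.2055]
orientation: [0.894, 0.363, -0.1, -0.241]
contact_force: [-0.2, -0.3, -0.1]
gripper_width: 0.499
gripper_force: 0.0
```

Run:
```python
from h import *
for i in range(8):
  c=camera_info("wrist");a=get_image("wrist");print(round(state()["clock"],2),bar(a,c))
cv2.imwrite("pics/w6full.png",a);where()
```

```text
17.65 [(4369, -153.0, 51), (1234, 23.9, 53)]
17.7 [(4398, -153.7, 51), (1242, 24.8, 53)]
17.75 [(4414, -154.3, 51), (1224, 25.8, 53)]
17.8 [(4424, -154.7, 51), (1200, 26.5, 54)]
17.85 [(4439, -154.9, 51), (1177, 27.2, 54)]
17.9 [(4446, -155.1, 51), (1160, 27.8, 54)]
17.95 [(4449, -155.0, 51), (1171, 28.4, 54)]
18.0 [(4453, -155.0, 51), (1150, 28.9, 55)]
t 18.0 TCP lathe mm [ 0.2 58.8 92.8] rho 92.8 al 0.1 tilt -0.3 lean 29.9 [-0.39  0.99  1.01  2.07  0.2   1.93] [0.4 0.6 0.3] 0.49715308024478067 0.0
```

Request:
drive_tool(motion=[[[0,0,0],[0,0,0],0.5],[[0,0,0],[0,0,0],0.5],[[0,0,0],[0,0,0],0.5],[[0,0,0],[0,0,0],0.5],[[0,0,0],[0,0,0],0.5],[[0,0,0],[0,0,0],0.5],[[0,0,0],[0,0,0],0.5],[[0,0,0],[0,0,0],0.5],[[0,0,0],[0,0,0],0.5],[[0,0,0],[0,0,0],0.5],[[0,0,0],[0,0,0],0.5],[[0,0,0],[0,0,0],0.5],[[0,0,0],[0,0,0],0.5],[[0,0,0],[0,0,0],0.5],[[0,0,0],[0,0,0],0.5]])

```text
clock: 19.5
position: [0.6313, -0.1914, 0.2085]
orientation: [0.895, 0.363, -0.099, -0.24]
contact_force: [0.8, 1.6, 0.2]
gripper_width: 0.502
gripper_force: 0.0
```

Run:
```python
from h import *
for i in range(3):
  c=camera_info("wrist");a=get_image("wrist");print(round(state()["clock"],2),bar(a,c))
where();p,q=now();A=pose(.13,0)
for r in rows(p,q,*A,5):print(r)
print(rows(*A,*pose(.13,-7.5),1))
```

```text
19.55 [(4577, -154.2, 51), (1161, 32.3, 55)]
19.6 [(4575, -154.2, 51), (1161, 32.3, 55)]
19.65 [(4576, -154.2, 51), (1171, 32.3, 55)]
t 19.65 TCP lathe mm [ 1.  59.  90.4] rho 90.4 al 0.6 tilt -0.2 lean 30.1 [-0.39  1.    1.01  2.07  0.2   1.93] [-0.3 -0.5 -1.1] 0.5002288705829744 0.0
[-0.1002, 0.0001, -0.0021, -0.0023, -0.0945, -0.0062]
[-0.1002, 0.0001, -0.0021, -0.0021, -0.0934, -0.0161]
[-0.1002, 0.0001, -0.0021, -0.0019, -0.0912, -0.0258]
[-0.1002, 0.0001, -0.0021, -0.0017, -0.088, -0.0352]
[-0.1002, 0.0001, -0.0021, -0.0015, -0.0838, -0.0442]
[[0.0, 0.125, 0.0, -0.1131, 0.0, 0.0074]]
```

Request:
drive_tool(motion=[[[-0.1,0,-0.002],[-0.002,-0.0945,-0.015],0.5],[[-0.1,0,-0.002],[-0.002,-0.0934,-0.025],0.5],[[-0.1,0,-0.002],[-0.002,-0.091,-0.025],0.5],[[-0.1,0,-0.002],[-0.002,-0.088,-0.03],0.5],[[-0.1,0,-0.002],[-0.0015,-0.084,-0.035],0.5],[[0,0.125,0],[-0.113,0,0.0074],0.5],[[0,0.125,0],[-0.113,0,0.0074],0.5],[[0,0.125,0],[-0.113,0,0.0074],0.5],[[0,0.125,0],[-0.113,0,0.0074],0.5],[[0,0.125,0],[-0.113,0,0.0074],0.5],[[0,0.125,0],[-0.113,0,0.0074],0.5],[[0,0,0],[0,0,0],0.5],[[0,0,0],[0,0,0],0.5]])

```text
clock: 20.95
position: [0.5256, -0.2176, 0.2093]
orientation: [0.856, 0.348, 0.35, -0.153]
contact_force: [1.3, 0.6, 0.1]
gripper_width: 0.503
gripper_force: 0.0
```

Run:
```python
from h import *
where();p,q=now()
for r in rows(p,q,*pose(.036,-46),4):print(r)
```

```text
t 20.95 TCP lathe mm [-92.4   3.1  91.3] rho 129.9 al -45.3 tilt -44.9 lean 0.7 [-0.8   0.35 -0.33  0.92  0.78  1.56] [1.3 0.6 0.1] 0.5026205076572418 0.0
[-0.0028, 0.0045, -0.0038, 0.0003, -0.0033, 0.1565]
[-0.0028, 0.0045, -0.0038, -0.0004, -0.0037, 0.1565]
[-0.0028, 0.0045, -0.0038, -0.0011, -0.0042, 0.1565]
[-0.0028, 0.0045, -0.0038, -0.0018, -0.0047, 0.1564]
```

Request:
drive_tool(motion=[[[-0.003,0.0045,-0.004],[0,-0.004,0.1565],0.5],[[-0.003,0.0045,-0.004],[0,-0.004,0.1565],0.5],[[-0.003,0.0045,-0.004],[-0.001,-0.004,0.1565],0.5],[[-0.003,0.0045,-0.004],[-0.002,-0.005,0.156],0.5],[[0,0,0],[0,0,0],0.5],[[0,0,0],[0,0,0],0],[[0,0,0],[0,0,0],0],[[0,0,0],[0,0,0],0],[[0,0,0],[0,0,0],0]])

```text
clock: 21.85
position: [0.571, -0.1668, 0.1451]
orientation: [0.85, 0.352, 0.363, -0.149]
contact_force: [-2.1, 5.1, 2.6]
gripper_width: 0.182
gripper_force: 26.4
```

Request:
drive_tool(motion=[[[0,-0.06,0],[0.015,0,0.001],0],[[0,-0.117,0],[0.0293,0,0.002],0],[[0,-0.117,0],[0.0293,0,0.002],0],[[0,-0.117,0],[0.0293,0,0.002],0],[[0,-0.117,0],[0.0293,0,0.002],0],[[0,-0.117,0],[0.0293,0,0.002],0],[[0,-0.117,0],[0.0293,0,0.002],0],[[0,-0.117,0],[0.0293,0,0.002],0],[[0,-0.117,0],[0.0293,0,0.002],0],[[0,-0.117,0],[0.0293,0,0.002],0],[[0,-0.117,0],[0.0293,0,0.002],0],[[0,-0.117,0],[0.0293,0,0.002],0],[[0,-0.117,0],[0.0293,0,0.002],0],[[0,-0.06,0],[0.015,0,0.001],0],[[0,0,0],[0,0,0],0]])

```text
clock: 23.35
position: [0.6077, -0.1308, 0.141]
orientation: [0.851, 0.353, -0.359, 0.149]
contact_force: [-5.8, -3.1, -4.6]
gripper_width: 0.181
gripper_force: 29.8
```

Run:
```python
from h import *
where()
O=pose(0,0,31,(.002,.062,.095))
for r in rows(*pose(.128,43),*O,9):print(r)
```

```text
t 23.35 TCP lathe mm [26.9 -0.7 23. ] rho 35.4 al 49.5 tilt 45.7 lean -0.1 [ 0.04  0.95  0.58  1.84 -0.51  2.57] [-5.8 -3.1 -4.6] 0.18057143380066668 29.779541194438934
[0.0547, 0.0776, -0.0215, -0.0469, 0.0459, 0.0423]
[0.0547, 0.0776, -0.0215, -0.0511, 0.0471, 0.0357]
[0.0547, 0.0776, -0.0215, -0.0548, 0.0477, 0.0287]
[0.0547, 0.0776, -0.0215, -0.0579, 0.0479, 0.0213]
[0.0547, 0.0776, -0.0215, -0.0604, 0.0475, 0.0138]
[0.0547, 0.0776, -0.0215, -0.0623, 0.0467, 0.0061]
[0.0547, 0.0776, -0.0215, -0.0635, 0.0454, -0.0017]
[0.0547, 0.0776, -0.0215, -0.0641, 0.0437, -0.0094]
[0.0547, 0.0776, -0.0215, -0.064, 0.0415, -0.0171]
```

Request:
drive_tool(motion=[[[0,0,0],[0,0,0],0.55],[[0,0,0],[0,0,0],0.55],[[0,0,0],[0,0,-0.05],0.55],[[0,0,0],[0,0,-0.2],0.55],[[0,0.04,0],[0,0,-0.2],0.55],[[0,0.04,0],[0,0,-0.17],0.55]])

```text
clock: 23.95
position: [0.6545, -0.0843, 0.2116]
orientation: [0.868, 0.358, -0.318, 0.134]
contact_force: [0.1, -0.8, -0.2]
gripper_width: 0.548
gripper_force: 0.0
```

Run:
```python
from h import *
where();p,q=now()
O=pose(0,0,31,(.002,.062,.095))
for r in rows(p,q,*O,8):print(r)
```

```text
t 23.95 TCP lathe mm [93.  -0.7 93.6] rho 132.0 al 44.8 tilt 40.4 lean -0.3 [ 0.08  1.01  0.95  2.08 -0.44  2.57] [ 0.1 -0.8 -0.2] 0.5483084307166444 0.0
[0.0625, 0.0821, -0.0227, -0.0585, 0.052, 0.0485]
[0.0625, 0.0821, -0.0227, -0.0635, 0.0535, 0.0398]
[0.0625, 0.0821, -0.0227, -0.0678, 0.0542, 0.0306]
[0.0625, 0.0821, -0.0227, -0.0713, 0.0543, 0.0211]
[0.0625, 0.0821, -0.0227, -0.074, 0.0536, 0.0113]
[0.0625, 0.0821, -0.0227, -0.0758, 0.0522, 0.0014]
[0.0625, 0.0821, -0.0227, -0.0767, 0.0502, -0.0085]
[0.0625, 0.0821, -0.0227, -0.0768, 0.0475, -0.0183]
```

Request:
drive_tool(motion=[[[0.0625,0.082,-0.0227],[-0.0585,0.052,0.0485],0.5],[[0.0625,0.082,-0.0227],[-0.0635,0.0535,0.04],0.5],[[0.0625,0.082,-0.0227],[-0.068,0.054,0.03],0.5],[[0.0625,0.082,-0.0227],[-0.071,0.054,0.021],0.5],[[0.0625,0.082,-0.0227],[-0.074,0.0536,0.011],0.5],[[0.0625,0.082,-0.0227],[-0.076,0.052,0.001],0.5],[[0.0625,0.082,-0.0227],[-0.077,0.05,-0.0085],0.5],[[0.0625,0.082,-0.0227],[-0.077,0.0475,-0.018],0.5],[[0,0,0],[0,0,0],0.5],[[0,0,0],[0,0,0],0.5]])

```text
clock: 24.95
position: [0.6304, -0.1939, 0.2104]
orientation: [0.892, 0.365, -0.102, -0.245]
contact_force: [0.0, 0.2, -0.2]
gripper_width: 0.5
gripper_force: 0.0
```

Run:
```python
from h import *
for i in range(4):
  c=camera_info("wrist");a=get_image("wrist");print(round(state()["clock"],2),bar(a,c))
where()
```

```text
25.0 [(4184, -155.4, 51), (1096, 79.9, 58)]
25.05 [(4261, -155.0, 51), (1098, 79.9, 59)]
25.1 [(4298, -154.6, 51), (1099, 80.0, 58)]
25.15 [(4333, -154.4, 51), (1090, 79.9, 58)]
t 25.15 TCP lathe mm [ 1.5 58.4 92.7] rho 92.7 al 0.9 tilt 0.2 lean 30.8 [-0.39  1.02  1.06  2.12  0.2   1.92] [ 0.  -0.8 -0.4] 0.5031797148560284 0.0
```

Request:
drive_tool(motion=[[[0,0,0],[0,0,0],0.5],[[0,0,0],[0,0,0],0.5],[[0,0,0],[0,0,0],0.5],[[0,0,0],[0,0,0],0.5],[[0,0,0],[0,0,0],0.5],[[0,0,0],[0,0,0],0.5],[[0,0,0],[0,0,0],0.5],[[0,0,0],[0,0,0],0.5],[[0,0,0],[0,0,0],0.5],[[0,0,0],[0,0,0],0.5],[[0,0,0],[0,0,0],0.5],[[0,0,0],[0,0,0],0.5],[[0,0,0],[0,0,0],0.5],[[0,0,0],[0,0,0],0.5],[[0,0,0],[0,0,0],0.5]])

```text
clock: 26.65
position: [0.6308, -0.1923, 0.2096]
orientation: [0.891, 0.367, -0.103, -0.246]
contact_force: [-1.2, -0.7, -0.3]
gripper_width: 0.503
gripper_force: 0.0
```

Run:
```python
from h import *
for i in range(3):
  c=camera_info("wrist");a=get_image("wrist");print(round(state()["clock"],2),bar(a,c))
cv2.imwrite("pics/w7full.png",a);cv2.imwrite("pics/w7.png",np.vstack([a[60:330,100:520],face(a,c,3)[:,:412]]))
```

```text
26.7 [(4349, -154.4, 51), (1073, 78.1, 58)]
26.75 [(4353, -154.4, 51), (1075, 78.1, 58)]
26.8 [(4354, -154.4, 51), (1077, 78.1, 58)]
```

View pics/w7.png

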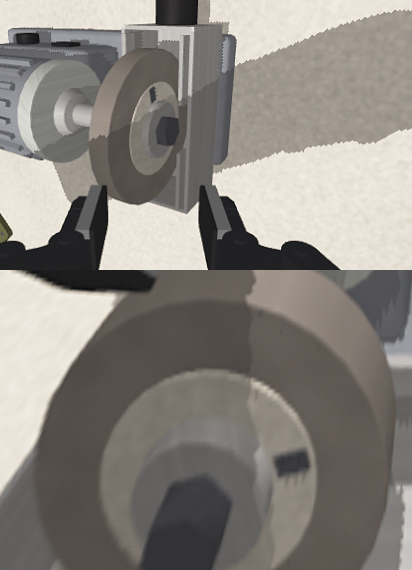

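The second stop shows the bar at about (292,193) in the rectified panel, which the mask puts at 78°. The first stop was 32.3°, so heavy-side-down is at bar ≈55.2°. I need to turn the wheel about 23.5° towards −y.

Run:
```python
from h import *
p,q=now()
for r in rows(p,q,*pose(.12,0),5)+rows(*pose(.12,0),*pose(.12,12),2)+rows(*pose(.12,12),*pose(.036,12),3):print(r)
```

```text
[-0.103, 0.0005, -0.0003, -0.0002, -0.0873, 0.008]
[-0.103, 0.0005, -0.0003, -0.0002, -0.0876, -0.0014]
[-0.103, 0.0005, -0.0003, -0.0001, -0.087, -0.0108]
[-0.103, 0.0005, -0.0003, -0.0001, -0.0853, -0.0201]
[-0.103, 0.0005, -0.0003, -0.0001, -0.0826, -0.0292]
[-0.0, -0.1, 0.0, 0.0832, 0.0, 0.0087]
[-0.0, -0.1, 0.0, 0.0836, 0.0, -0.0]
[0.0, 0.0, 0.0, 0.0, 0.0, 0.1867]
[0.0, 0.0, 0.0, 0.0, 0.0, 0.1867]
[0.0, 0.0, 0.0, 0.0, 0.0, 0.1867]
```

Request:
drive_tool(motion=[[[-0.103,0,0],[0,-0.087,-0.01],0.5],[[-0.103,0,0],[0,-0.087,-0.01],0.5],[[-0.103,0,0],[0,-0.087,-0.011],0.5],[[-0.103,0,0],[0,-0.085,-0.02],0.5],[[-0.103,0,0],[0,-0.083,-0.029],0.5],[[0,-0.1,0],[0.083,0,0.0087],0.5],[[0,-0.1,0],[0.0835,0,0],0.5],[[0,0,0],[0,0,0],0.5],[[0,0,0],[0,0,0],0.5]])

```text
clock: 27.7
position: [0.6119, -0.1357, 0.2379]
orientation: [0.918, 0.381, -0.103, 0.029]
contact_force: [0.1, -0.6, 0.3]
gripper_width: 0.501
gripper_force: 0.0
```

Run:
```python
from h import *
where();p,q=now()
for r in rows(p,q,*pose(.036,12),4):print(r)
```

```text
t 27.7 TCP lathe mm [ 26.5   5.8 119.9] rho 122.8 al 12.5 tilt 12.2 lean 1.4 [-0.14  0.56  0.33  1.49 -0.15  2.23] [ 0.1 -0.6  0.3] 0.5014609367498044 0.0
[-0.0059, 0.0009, 0.0016, -0.001, -0.0061, 0.1449]
[-0.0059, 0.0009, 0.0016, -0.0012, -0.007, 0.1448]
[-0.0059, 0.0009, 0.0016, -0.0013, -0.0079, 0.1448]
[-0.0059, 0.0009, 0.0016, -0.0015, -0.0088, 0.1447]
```

Request:
drive_tool(motion=[[[-0.006,0.001,0.0016],[-0.001,-0.006,0.145],0.5],[[-0.006,0.001,0.0016],[-0.001,-0.007,0.145],0.5],[[-0.006,0.001,0.0016],[-0.0013,-0.008,0.145],0.5],[[-0.006,0.001,0.0016],[-0.0015,-0.009,0.145],0.5],[[0,0,0],[0,0,0],0.5],[[0,0,0],[0,0,0],0],[[0,0,0],[0,0,0],0],[[0,0,0],[0,0,0],0],[[0,0,0],[0,0,0],0],[[0,0.098,0],[-0.0246,0,0.0013],0],[[0,0.098,0],[-0.0246,0,0.0013],0],[[0,0.098,0],[-0.0246,0,0.0013],0],[[0,0.098,0],[-0.0246,0,0.0013],0],[[0,0,0],[0,0,0],0],[[0,0,0],[0,0,0],0]])

```text
clock: 29.2
position: [0.582, -0.156, 0.1544]
orientation: [0.92, 0.378, 0.092, -0.038]
contact_force: [-5.0, 3.4, 2.3]
gripper_width: 0.182
gripper_force: 27.8
```

Request:
drive_tool(motion=[[[0,0,0],[0,0,0],0.5],[[0,0,0],[0,0,0],0.5],[[0,0,0],[0,0,-0.05],0.5],[[0,0,0],[0,0,-0.2],0.5],[[0,0,0],[0,0,-0.2],0.5],[[0,0,0],[0,0,-0.1],0.5],[[0,0,0],[0,0,0],0.5]])

```text
clock: 29.9
position: [0.5741, -0.1689, 0.2385]
orientation: [0.92, 0.379, 0.096, -0.035]
contact_force: [0.3, -0.1, -0.3]
gripper_width: 0.499
gripper_force: 0.0
```

Run:
```python
from h import *
where();p,q=now()
for r in rows(p,q,*pose(0,0,31,(.002,.06,.093)),5):print(r)
```

```text
t 29.9 TCP lathe mm [-23.7   2.7 120.5] rho 122.8 al -11.1 tilt -11.7 lean -0.5 [-0.38  0.31 -0.06  1.11  0.18  1.98] [ 0.3 -0.1 -0.3] 0.49909857965362203 0.0
[0.1046, -0.0381, 0.0104, 0.0262, 0.076, 0.0435]
[0.1046, -0.0381, 0.0104, 0.0286, 0.08, 0.0339]
[0.1046, -0.0381, 0.0104, 0.0306, 0.0828, 0.0237]
[0.1046, -0.0381, 0.0104, 0.0323, 0.0845, 0.0133]
[0.1046, -0.0381, 0.0104, 0.0335, 0.085, 0.0027]
```

Request:
drive_tool(motion=[[[0.1046,-0.038,0.01],[0.026,0.076,0.043],0.5],[[0.1046,-0.038,0.01],[0.0286,0.08,0.034],0.5],[[0.1046,-0.038,0.01],[0.0306,0.083,0.024],0.5],[[0.1046,-0.038,0.01],[0.032,0.0845,0.013],0.5],[[0.1046,-0.038,0.01],[0.0335,0.085,0.003],0.5],[[0,0,0],[0,0,0],0.5],[[0,0,0],[0,0,0],0.5],[[0,0,0],[0,0,0],0.5]])

```text
clock: 30.7
position: [0.6273, -0.189, 0.2117]
orientation: [0.895, 0.37, -0.087, -0.232]
contact_force: [-0.1, -0.7, 0.6]
gripper_width: 0.5
gripper_force: 0.0
```

Run:
```python
from h import *
for i in range(3):
  c=camera_info("wrist");a=get_image("wrist");print(round(state()["clock"],2),bar(a,c))
where();p,q=now()
for r in rows(p,q,*pose(.12,0),5):print(r)
```

```text
30.75 [(4837, -154.6, 51), (1057, 52.2, 59)]
30.8 [(4815, -154.8, 51), (1073, 52.8, 59)]
30.85 [(4816, -155.1, 51), (1066, 53.0, 58)]
t 30.85 TCP lathe mm [-0.3 54.3 96.2] rho 96.2 al -0.2 tilt -1.0 lean 28.5 [-0.39  0.94  0.91  2.    0.2   1.92] [-0.1  0.6  0.1] 0.4999383536853133 0.0
[-0.0951, -0.0033, 0.0004, 0.0007, -0.0787, 0.0067]
[-0.0951, -0.0033, 0.0004, 0.0007, -0.079, -0.0011]
[-0.0951, -0.0033, 0.0004, 0.0006, -0.0785, -0.009]
[-0.0951, -0.0033, 0.0004, 0.0006, -0.0772, -0.0167]
[-0.0951, -0.0033, 0.0004, 0.0005, -0.0751, -0.0243]
```

The bar reads 53.0° against a target of 55.2°. I'll re-pinch at the top and turn the last 2°.

Request:
drive_tool(motion=[[[-0.095,-0.003,0],[0,-0.08,-0.005],0.5],[[-0.095,-0.003,0],[0,-0.08,-0.01],0.5],[[-0.095,-0.003,0],[0,-0.08,-0.01],0.5],[[-0.095,-0.003,0],[0,-0.08,-0.017],0.5],[[-0.095,-0.003,0],[0,-0.08,-0.024],0.5],[[0,0,0],[0,0,0],0.5],[[0,0,0],[0,0,0],0.5],[[0,0,0],[0,0,0],0.5]])

```text
clock: 31.65
position: [0.5898, -0.1514, 0.2391]
orientation: [0.924, 0.382, 0.0, -0.002]
contact_force: [0.8, -0.1, 0.9]
gripper_width: 0.505
gripper_force: 0.0
```

Run:
```python
from h import *
where();p,q=now()
for r in rows(p,q,*pose(.036,0),4):print(r)
```

```text
t 31.65 TCP lathe mm [ -0.2   1.4 121.1] rho 121.1 al -0.1 tilt -0.1 lean 0.1 [-0.25  0.4   0.1   1.26  0.    2.11] [ 0.8 -0.1  0.9] 0.5045289334944342 0.0
[-0.0006, -0.0004, 0.0003, 0.0001, -0.0019, 0.1418]
[-0.0006, -0.0004, 0.0003, 0.0002, -0.002, 0.1418]
[-0.0006, -0.0004, 0.0003, 0.0002, -0.0021, 0.1418]
[-0.0006, -0.0004, 0.0003, 0.0003, -0.0022, 0.1418]
```

Request:
drive_tool(motion=[[[0,0,0],[0,-0.002,0.142],0.5],[[0,0,0],[0,-0.002,0.142],0.5],[[0,0,0],[0,-0.002,0.142],0.5],[[0,0,0],[0,-0.002,0.142],0.5],[[0,0,0],[0,0,0],0.5],[[0,0,0],[0,0,0],0.5],[[0,0,0],[0,0,0],0],[[0,0,0],[0,0,0],0],[[0,0,0],[0,0,0],0],[[0,0,0],[0,0,0],0],[[0,0,0],[0,0,0],0],[[0,-0.037,0],[0.009,0,0],0],[[0,0,0],[0,0,0],0],[[0,0,0],[0,0,0],0],[[0,0,0],[0,0,0],0],[[0,0,0],[0,0,0],0],[[0,0,0],[0,0,0],0]])

```text
clock: 33.35
position: [0.5895, -0.1485, 0.1535]
orientation: [0.924, 0.382, -0.018, 0.005]
contact_force: [-1.8, 4.2, 4.9]
gripper_width: 0.175
gripper_force: 27.5
```

Run:
```python
from h import *
where()
a=get_image("top");cv2.imwrite("pics/t9.png",cv2.resize(np.hstack([a[60:310,60:350],get_image("scene")[110:360,110:400]]),None,fx=1.35,fy=1.35))
```

```text
t 33.35 TCP lathe mm [ 1.6 -0.9 35.5] rho 35.5 al 2.6 tilt 2.2 lean 0.2 [-0.23  0.46 -0.04  1.09 -0.03  2.13] [-1.8  4.2  4.9] 0.1745786248273564 27.499001920223236
```

View pics/t9.png

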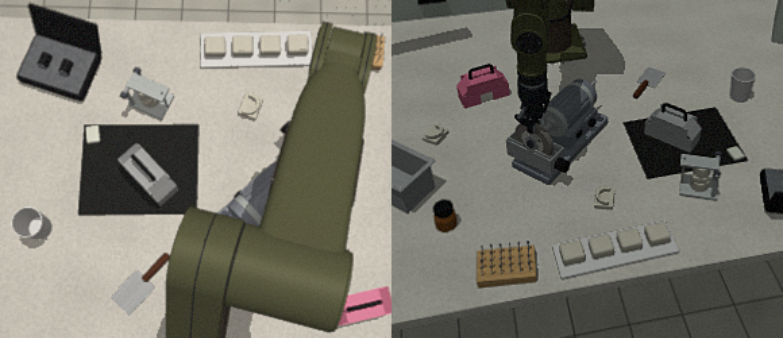

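The hood stands on the mat at about (147,173) in the left panel, the bystanders are in place, and the gripper holds the wheel at its top. Handing in.

```bash
python3 -c "
from station import *
print(finish_job())"
```

```text
the job is handed in; nothing more can be done
None
```

The job is handed in at about 33 s, with no verdict returned: the hood stands upright on the mat, and the wheel is pinched at its rim top with about 27 N. The heavy side should be down to within a few degrees, since I set the bar half-way between its two stops (32° and 78°).

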